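# Eject the gate camera's battery pack and trap it

### The job

The gate camera lies on its back on the camp table and its battery pack is spring-loaded. Press the orange release key down with one fingertip, with the other finger waiting just outside the pack's light grey end cap, so that the pack springs out against that finger and stops 1 to 3 cm out of its bay instead of shooting away over the table. Do not lift the pack or disturb the other things, and finish still holding the pack trapped there with your finger, so that I can take it.

Things in the scene. Friction and masses are not known exactly. Their poses are not given: they have to be found in the camera images.
- camera: Olive-green gate camera on its back, lens face up, fixed: 150 (its x) x 110 (its y) x 58 mm high. Origin: centre of its underside, on the table. Its own -x is the way the pack springs out. x = -10 to +75 mm: main housing, 58 mm high. x = -64 to -10 mm: a well with a flat deck 33 mm above the table, the release key in its middle, side guards 44 mm high at y = 46 to 55 mm on both sides.
- release_key (a joint): Travel of the release key, m: 0 up, 0.006 fully down, flush with the deck. A spring raises it (3 N up, 6 N fully down, a little latch friction on top). It lets the pack go at about 4 mm of travel.
- key_top (a point): Centre of the top of the ridged orange release key, 24 mm (camera x) by 28 mm (camera y), 39 mm above the table at rest, at camera x = -40, y = 0: 35 mm behind the end cap's outer face, 25 mm behind its inner face, 30 mm from the main housing. It is pressed straight down.
- pack_end (a point): Centre of the outer face of the light grey end cap of the pack in the camera: 64 mm wide, 10 mm thick, 45 mm tall. The point is 27.5 mm above the table; home, at camera x = -75, y = 0. The cap's top edge is 50 mm above the table, 17 mm above the deck, so a finger standing outside the cap blocks it even while another finger of the same height presses the key.
- pack: The loose battery pack in the camera, about 0.18 kg, 85 x 64 x 45 mm. Origin: under its middle, 5 mm above the table. On release it slides level along camera -x, pushed by a spring of 6 N that falls to 2 N over its 36 mm stroke; stopped within that it stays pressed on what stopped it, unstopped it leaves at about 1 m/s.
- spare_pack: Loose spare battery pack like the one in the camera, 85 x 64 x 45 mm, lying flat beside it; leave alone. Origin: centre of its underside.
- pots: Stacked tower of brown plastic pots, 122 mm across, 206 mm tall, loose; leave alone. Origin: centre of its underside.
- mason_jar: Glass mason jar with a closed steel lid, 82 mm across, 145 mm tall, loose; leave alone. Origin: centre of its underside.
- mug: White mug, 84 mm across, 85 mm tall, loose; leave alone. Origin: centre of its underside.
- kneeling_block: Hard teal silicone kneeling block, 320 x 180 x 42 mm, loose; leave alone. Origin: centre of its underside.
- garden_fork: Stainless hand fork with a wooden handle, 300 mm long along its own x, 35 mm high, lying loose on the kneeling block; leave alone. Origin: under its middle, on the block.
- twine_spool: Wooden spool of twine, 64 mm across, 70 mm tall, standing, loose; leave alone. Origin: centre of its underside.
There are look-alikes about, which are no part of the job. What is shaped like the camera but red is not meant. Leave any green look-alike of the pack alone.

How it is judged:
By the outcome, as a careful person would: the job done as asked, in the order asked, and still so for the second after the job is handed in, while the arm keeps its last pose, push and grip.
It also fails if it takes over 29 s, if anything falls off the work surface, if the arm or the gripper's body presses on something with over 40 N, if the wrist force passes 120 N, or if a joint passes its speed limit or range.

### The arm

A 6-joint arm with a two-finger parallel gripper is mounted at the origin on the work surface. World frame = base frame: x ahead of the robot, y to its left, z up, the work surface at z = 0. Lengths are in m, angles in rad, forces in N, time in s.
With the tool pointing down it reaches from about 0.225 to 0.875 m from the base axis. Payload 3.4 kg.
Tool frame: the origin (TCP) lies on the centre line of the jaws, within the pads' length; the fingertips stand 19 mm ahead of it and the grasp point (between the pads) is the TCP; z points along the fingers, y is the direction in which the jaws open and shut (so a half turn about z gives the same grasp; the last joint's range is limited). The gripper opens to 85 mm and grips with 20 to 120 N. Pads are 22 mm wide; open, the fingers measure 114 mm over their backs; the gripper's body (76 mm by 85 mm) begins 54 mm behind the grasp point. The pads swing forward as they close: fully open they stand 13 mm farther back than shut.
Start: joints at [1.093, 0.276, 1.505, -0, 1.361, -0.121], TCP at [0.201, 0.539, 0.25] pointing down, gripper open.
Joint ranges: [-2.89, 2.89], [-0.75, 2.08], [0.22, 2.7], [-1.18, 4.32], [0.11, 2.71], [-2.7, 2.7]. Speed limits (rad/s): [2.57, 2.57, 3.14, 3.14, 3.14, 3.14].

### API

Orientations are given as a unit quaternion [w, x, y, z].
In Python, from rig import monitor, eyes, manip, models gives the robot as it stands.
- The arm moves only by the tool send_rows, never from a script. Its argument "deltas" is a list of rows, each an object with "dp": the shift along the world's x, y, z each as a share of 0.12 m, from -1 to 1, a list of three; "rotation": the turn, a rotation vector about the world's x, y, z each as a share of 0.5 rad, from -1 to 1, a list of three. In form: [{"dp": [dx, dy, dz], "rotation": [rx, ry, rz]}, ...]. A call has 1 to 12 rows; each row is the pose to reach, as a shift and turn from the pose commanded when the call began; what a row does not reach only later rows make up. A row lasts 1/12 s, in which the tool goes at most 41.7 mm and 7.16 degrees, less where a joint would pass 70% of its speed; a pose out of reach is approached as far as the arm can. A call with a number of a shift or a turn outside -1 to 1 is refused whole. A call with a gripper value outside its range is refused whole. "fingers" is the closure, from -1 (fully open) to 1 (shut), set as the call begins (left out, the last holds). The fingers move at their own pace and stop on an object; "grip_force" is the grip in N (left out, the last holds). Time passes only in rows, so rows that repeat a pose let the fingers close. It gives the time, the measured TCP pose, the force and the opening at its end, in the units of the state.
- monitor.get_state(): the state, without advancing time (a new reading comes with each control period).
- eyes.get_image(name): name is "scene" or "top"; returns a dict with "color" (400x640x3 uint8, red, green, blue), "depth" (400x640 float32, m along the optical axis (not along the pixel's ray), 0 where there is no reading), "mtx" (3x3 intrinsics, pixels), "rvec" (rotation vector, rad) and "tvec" (3), from world to camera coordinates, as OpenCV has them. Camera axes: x right, y down, z forward; pixel columns grow to the right and rows downward; lengths in m; the calibration is good to about 2 mm. A picture is of the moment at which its call begins.
- manip.sign_off(): hands the job in, once; it reports no verdict.
Trained networks look in a picture, given as the dict that the camera call returned (one of the last four; its "shot" number tells which), for a name from the list of things; names that differ only in an ending like _2 or _b are one class to them, and where a whole thing is asked for, a point or a joint stands for the part that bears it (a point fixed in the world has none). Each returns a list of dicts, best first, with "score" (0 to 1); they miss things now and then, are a little off and sometimes report something else, mostly with a low value. They report only what shows in the picture. A call takes as long as a camera call. They do not tell look-alikes from the thing itself.
- models.find_in(name, picture): "box" ([left, top, right, bottom] in pixels, round what is visible of it).
The state is a dict: "clock": time; "qpos": joint angles; "qd": joint speeds; "effort": joint torques, N m; "position": TCP position; "ee_rot": TCP orientation; "contact_force": force on the tool from outside, world axes, zero at the start; "moment": the same for the moment, N m; "width": finger opening in m.
Only numpy, scipy, OpenCV 4.12 (cv2) and the standard library are available. Lean on these libraries where they do the work, as an engineer would, in place of code of your own. Each camera call takes 0.05 s, during which the arm holds its last target.

## Working session

There is one attempt and no reset: what is moved stays moved. The work goes in short steps, Python scripts to look and compute and a tool call to move; the robot and the scene stay as the last step left them, time stands still between calls to the robot, and variables do not carry over. Pictures are saved under pics/ and viewed, and the job is handed in when it is done.

Besides the shell and the picture viewer there is one more tool, called after "Request:" as a command line: name --argument value ..., lists and objects as JSON in quotes. send_rows: Moves the arm, as the interface text tells. Its arguments: {"type":"object","properties":{"deltas":{"type":"array","items":{"type":"object","properties":{"dp":{"type":"array","items":{"type":"number"}},"rotation":{"type":"array","items":{"type":"number"}}}}},"fingers":{"type":"number"},"grip_force":{"type":"number"}},"required":["deltas"]}

```bash
mkdir -p pics; cat > h.py <<'E'
import numpy as np, cv2
from rig import monitor, eyes, manip, models
def shot(n,f):
    p=eyes.get_image(n); cv2.imwrite('pics/'+f,p['color'][:,:,::-1]); return p
def w(p,u,v,d=None):
    R=cv2.Rodrigues(np.array(p['rvec']))[0]; t=np.array(p['tvec']).ravel(); K=np.array(p['mtx'])
    u=np.atleast_1d(u);v=np.atleast_1d(v)
    d=p['depth'][v.astype(int),u.astype(int)] if d is None else d
    c=np.stack([(u-K[0,2])/K[0,0]*d,(v-K[1,2])/K[1,1]*d,d*np.ones(len(u))],1)
    return (c-t)@R
E
python3 - <<'E'
from h import *
s=monitor.get_state();print({k:np.round(v,3) for k,v in s.items()})
for n in('top','scene'):
    p=shot(n,n+'1.png');print(n,np.round(p['mtx'],1).tolist(),np.round(p['tvec'],3),np.round(p['rvec'],3))
    for k in('camera','release_key','pack','pack_end','spare_pack','key_top'):
        print(k,[(np.round(r['box']),round(r['score'],2)) for r in models.find_in(k,p)])
E
```

```text
{'clock': np.float64(0.0), 'qpos': array([ 1.093,  0.277,  1.506, -0.   ,  1.361, -0.121]), 'qd': array([ 0.   , -0.   ,  0.002,  0.001, -0.001, -0.002]), 'effort': array([ 1.0000e-03, -4.1677e+01, -2.4580e+01, -0.0000e+00,  1.1000e-02,
       -0.0000e+00]), 'position': array([0.201, 0.538, 0.249]), 'ee_rot': array([-0.   ,  0.177,  0.984, -0.001]), 'contact_force': array([0.405, 0.134, 0.445]), 'moment': array([ 0.045, -0.017, -0.061]), 'width': np.float64(0.086)}
top [[385.2, 0.0, 317.4], [0.0, 385.2, 200.9], [0.0, 0.0, 1.0]] [-0.044  0.525  0.949] [ 2.162 -2.097  0.182]
camera [(array([193., 242., 272., 319.]), 0.87), (array([288., 162., 354., 232.]), 0.72)]
release_key []
pack [(array([325., 165., 350., 180.]), 0.65), (array([237., 182., 276., 218.]), 0.63)]
pack_end [(array([237., 178., 277., 217.]), 0.85), (array([326., 164., 348., 183.]), 0.45)]
spare_pack [(array([179., 191., 214., 230.]), 0.67)]
key_top [(array([447., 210., 475., 330.]), 0.65), (array([238., 261., 253., 277.]), 0.59), (array([328., 172., 336., 187.]), 0.55)]
scene [[367.0, 0.0, 322.9], [0.0, 367.0, 199.1], [0.0, 0.0, 1.0]] [-0.18  -0.381  1.34 ] [ 2.11   1.473 -0.503]
camera [(array([288., 176., 339., 239.]), 0.73), (array([329., 110., 379., 162.]), 0.57), (array([404., 211., 446., 256.]), 0.39), (array([239., 275., 271., 314.]), 0.2)]
release_key [(array([346., 139., 352., 145.]), 0.57)]
pack [(array([352., 170., 384., 208.]), 0.82), (array([295., 220., 321., 237.]), 0.8)]
pack_end [(array([355., 172., 384., 206.]), 0.79), (array([298., 221., 318., 238.]), 0.58)]
spare_pack [(array([394., 151., 430., 184.]), 0.67)]
key_top [(array([448., 163., 494., 222.]), 0.67), (array([302., 217., 315., 221.]), 0.62), (array([346., 139., 357., 146.]), 0.52)]
```

View pics/top1.png

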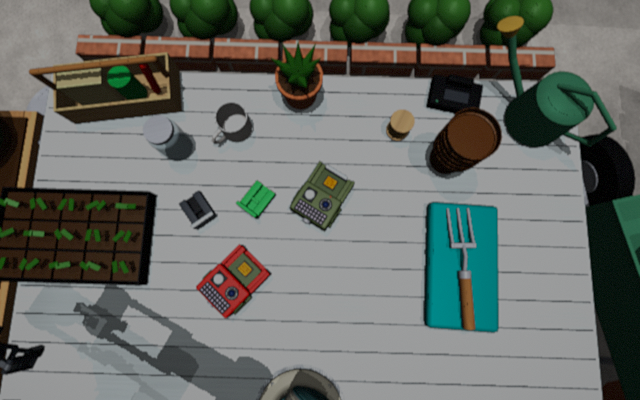

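View pics/scene1.png

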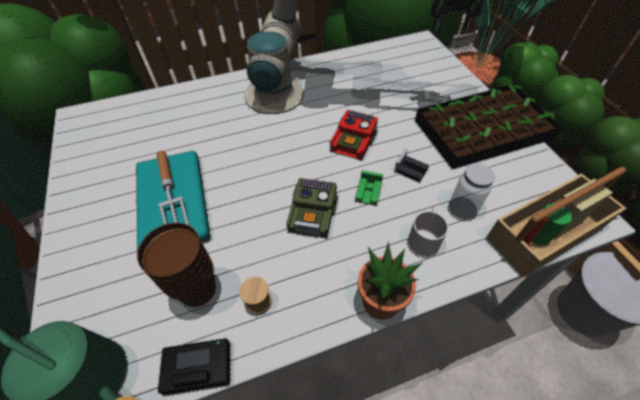

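Two candidates: the olive-green camera at top (322,196) / scene (313,207), and the red look-alike at top (234,281). The olive one fits the description. The green pack at (257,199) and the dark spare at (198,209) are to be left alone. Next I'll enlarge and measure.

```bash
python3 - <<'E'
from h import *
p=shot('top','t2.png')
c=p['color'][150:240,275:370,::-1]; cv2.imwrite('pics/crop.png',cv2.resize(c,None,fx=6,fy=6,interpolation=cv2.INTER_CUBIC))
vv,uu=np.mgrid[150:245,275:370]; u=uu.ravel();v=vv.ravel()
P=w(p,u,v)
print('table z',np.median(P[:,2][(P[:,2]<.02)]))
def rect(m,n):
    print(n,m.sum(),[np.round(x,4) for x in cv2.minAreaRect(P[m][:,:2].astype(np.float32))],'z',np.round(np.median(P[m][:,2]),4),'mean',np.round(P[m][:,:2].mean(0),4))
    return m
z=P[:,2]
rect(z>.02,'all'); rect(z>.053,'housing'); 
h=cv2.cvtColor(p['color'],cv2.COLOR_RGB2HSV)[v,u]; 
o=(h[:,0]>8)&(h[:,0]<25)&(h[:,1]>180)&(h[:,2]>130)&(z>.02); rect(o,'key')
g=(h[:,1]<60)&(h[:,2]>110)&(z>.04)&(z<.054); rect(g,'cap'); print(np.unique(np.c_[u[g],v[g]],axis=0)[:40].tolist())
E
```

```text
table z -0.0005126678511417746
all 2546 [array([ 0.5002, -0.0205]), array([0.1303, 0.2612]), np.float64(68.5453)] z 0.055 mean [ 0.5389 -0.0378]
housing 1372 [array([ 0.491 , -0.0147]), array([0.1197, 0.2474]), np.float64(72.0037)] z 0.0583 mean [ 0.5125 -0.0229]
key 85 [array([ 0.5789, -0.0589]), array([0.0265, 0.0219]), np.float64(57.0431)] z 0.0388 mean [ 0.5785 -0.0587]
cap 123 [array([ 0.5612, -0.0276]), array([0.1035, 0.1644]), np.float64(43.7177)] z 0.0486 mean [ 0.5987 -0.064 ]
[[290, 204], [293, 197], [295, 194], [297, 191], [303, 184], [305, 221], [306, 219], [306, 220], [306, 221], [309, 176], [310, 174], [311, 173], [312, 171], [313, 170], [314, 168], [315, 167], [316, 165], [318, 162], [320, 160], [320, 161], [321, 161], [326, 165], [326, 166], [326, 167], [327, 164], [327, 165], [327, 166], [327, 167], [327, 168], [328, 165], [328, 166], [328, 167], [328, 168], [329, 165], [329, 166], [329, 167], [329, 168], [329, 169], [330, 166], [330, 167]]
```

View pics/crop.png

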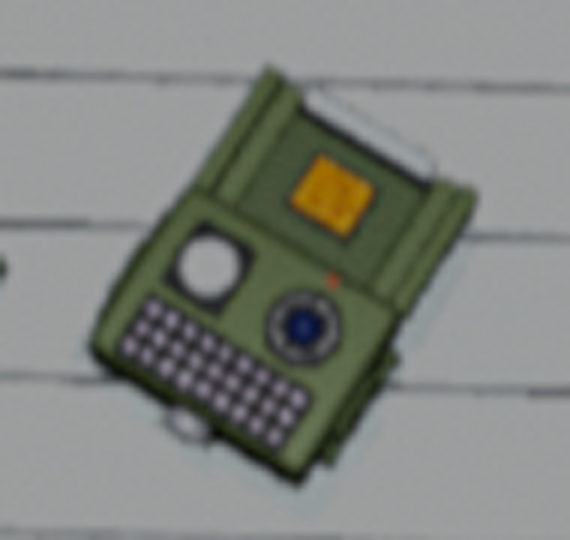

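The crop shows the olive camera, its orange key at crop (332,195), that is top (330,182), and the light grey cap beyond it at crop (372,130). Next I'll refine the pose by fitting the known height profile.

```bash
python3 - <<'E'
from h import *
from scipy.optimize import minimize
p=shot('top','t3.png')
vv,uu=np.mgrid[140:250,270:375]; P=w(p,uu.ravel(),vv.ravel())
P=P[np.linalg.norm(P[:,:2]-[.545,-.04],axis=1)<.12]
def model(q):
    x,y=q[:,0],q[:,1]; z=np.zeros(len(q))
    z[(abs(y)<55)&(x>-10)&(x<75)]=58
    w_=(x>-64)&(x<=-10); z[w_&(abs(y)<46)]=33; z[w_&(abs(y)>=46)&(abs(y)<55)]=44
    z[(abs(x+40)<12)&(abs(y)<14)]=39
    z[(x>-75)&(x<-65)&(abs(y)<32)]=50
    return z
def cost(t):
    c,s=np.cos(t[2]),np.sin(t[2]); d=(P[:,:2]-t[:2])*1000
    q=np.c_[d[:,0]*c+d[:,1]*s,-d[:,0]*s+d[:,1]*c]
    return np.minimum(abs(model(q)-P[:,2]*1000),12).mean()
best=None
for a in np.radians(np.arange(135,166,3)):
    k=np.array([.5785,-.0587]);x0=[*(k+.04*np.array([np.cos(a),np.sin(a)])),a]
    r=minimize(cost,x0,method='Nelder-Mead',options=dict(initial_simplex=np.array(x0)+np.array([[0,0,0],[.006,0,0],[0,.006,0],[0,0,.06]])))
    if best is None or r.fun<best.fun: best=r
    print(np.round(r.x,4),np.degrees(r.x[2]).round(2),r.fun.round(3))
o=best.x; X=np.array([np.cos(o[2]),np.sin(o[2])])
print('key',o[:2]-.04*X,'end',o[:2]-.075*X)
E
```

```text
[ 0.5457 -0.039   2.6101] 149.55 2.246
[ 0.5458 -0.039   2.6082] 149.44 2.247
[ 0.5456 -0.039   2.6132] 149.72 2.249
[ 0.5458 -0.0389  2.6095] 149.52 2.247
[ 0.5458 -0.039   2.6085] 149.45 2.249
[ 0.5458 -0.0389  2.6093] 149.5 2.248
[ 0.5456 -0.0391  2.6123] 149.67 2.248
[ 0.5457 -0.039   2.6107] 149.58 2.247
[ 0.5458 -0.0389  2.6095] 149.51 2.247
[ 0.5458 -0.039   2.6113] 149.62 2.249
[ 0.5458 -0.0389  2.6091] 149.49 2.248
key [ 0.58019155 -0.05927746] end [ 0.61036292 -0.07701692]
```

Request:
send_rows --deltas '[{"dp": [0.28, -0.43, 0], "rotation": [0, 0, -0.25]}, {"dp": [0.56, -0.85, 0], "rotation": [0, 0, -0.5]}, {"dp": [0.56, -0.85, 0], "rotation": [0, 0, -0.58]}, {"dp": [0.56, -0.85, 0], "rotation": [0, 0, -0.58]}]' --fingers -0.08 --grip_force 80

```text
clock: 1.13
position: [0.2708, 0.4316, 0.2504]
ee_rot: [0.002, 0.32, 0.947, -0.002]
contact_force: [-0.5, 1.1, -0.8]
width: 0.0463
```

Request:
send_rows --deltas '[{"dp": [0.28, -0.43, 0], "rotation": [0, 0, -0.25]}, {"dp": [0.56, -0.85, 0], "rotation": [0, 0, -0.5]}, {"dp": [0.56, -0.85, 0], "rotation": [0, 0, -0.58]}, {"dp": [0.56, -0.85, 0], "rotation": [0, 0, -0.58]}]'

```text
clock: 1.47
position: [0.3384, 0.3301, 0.2505]
ee_rot: [0.002, 0.454, 0.891, -0.001]
contact_force: [-0.5, -0.2, 0.2]
width: 0.0461
```

Request:
send_rows --deltas '[{"dp": [0.28, -0.43, 0], "rotation": [0, 0, -0.25]}, {"dp": [0.56, -0.85, 0], "rotation": [0, 0, -0.5]}, {"dp": [0.56, -0.85, 0], "rotation": [0, 0, -0.58]}, {"dp": [0.56, -0.85, 0], "rotation": [0, 0, -0.58]}]'

```text
clock: 1.8
position: [0.4062, 0.2285, 0.2506]
ee_rot: [0.002, 0.578, 0.816, -0.0]
contact_force: [-0.1, 0.5, -0.2]
width: 0.0461
```

Request:
send_rows --deltas '[{"dp": [0.28, -0.43, 0], "rotation": [0, 0, -0.25]}, {"dp": [0.56, -0.85, 0], "rotation": [0, 0, -0.5]}, {"dp": [0.56, -0.85, 0], "rotation": [0, 0, -0.58]}, {"dp": [0.56, -0.85, 0], "rotation": [0, 0, -0.58]}]'

```text
clock: 2.13
position: [0.4739, 0.1266, 0.2504]
ee_rot: [0.003, 0.69, 0.724, 0.0]
contact_force: [0.5, 0.4, 0.1]
width: 0.0464
```

Request:
send_rows --deltas '[{"dp": [0.28, -0.43, 0], "rotation": [0, 0, -0.25]}, {"dp": [0.56, -0.85, 0], "rotation": [0, 0, -0.5]}, {"dp": [0.56, -0.85, 0], "rotation": [0, 0, -0.58]}, {"dp": [0.56, -0.85, 0], "rotation": [0, 0, -0.58]}]'

```text
clock: 2.47
position: [0.5412, 0.0245, 0.2501]
ee_rot: [0.003, 0.787, 0.617, 0.0]
contact_force: [-0.4, -0.5, 0.2]
width: 0.0463
```

Request:
send_rows --deltas '[{"dp": [0.27, -0.41, 0], "rotation": [0, 0, -0.25]}, {"dp": [0.53, -0.82, 0], "rotation": [0, 0, -0.5]}, {"dp": [0.53, -0.82, -0.3], "rotation": [0, 0, -0.58]}, {"dp": [0.53, -0.82, -0.6], "rotation": [0, 0, -0.58]}, {"dp": [0.53, -0.82, -0.9], "rotation": [0, 0, -0.58]}, {"dp": [0.53, -0.82, -0.9], "rotation": [0, 0, -0.58]}, {"dp": [0.53, -0.82, -0.9], "rotation": [0, 0, -0.58]}]'

```text
clock: 3.05
position: [0.5992, -0.068, 0.1407]
ee_rot: [-0.002, 0.866, 0.499, -0.002]
contact_force: [0.3, -0.1, 1.5]
width: 0.0464
```

```bash
python3 - <<'E'
from h import *
s=monitor.get_state();print({k:np.round(v,4) for k,v in s.items()})
for n,b in(('top',(140,250,270,390)),('scene',(140,260,250,380))):
    p=shot(n,n+'4.png');c=p['color'][b[0]:b[1],b[2]:b[3],::-1]
    cv2.imwrite('pics/%s4c.png'%n,cv2.resize(c,None,fx=5,fy=5,interpolation=cv2.INTER_CUBIC))
E
```

```text
{'clock': np.float64(3.05), 'qpos': array([-2.2870e-01,  3.9750e-01,  1.6055e+00,  6.0000e-04,  1.1439e+00,
        2.9580e-01]), 'qd': array([ 0.004 , -0.0524, -0.0802, -0.0026, -0.0029,  0.0002]), 'effort': array([-4.51100e-01, -4.35070e+01, -2.02401e+01, -2.90000e-02,
        8.26000e-02,  9.00000e-04]), 'position': array([ 0.5992, -0.068 ,  0.1407]), 'ee_rot': array([-0.002 ,  0.8663,  0.4995, -0.0017]), 'contact_force': array([ 0.3448, -0.0903,  1.4633]), 'moment': array([0.0208, 0.0036, 0.0082]), 'width': np.float64(0.0464)}
```

View pics/scene4c.png

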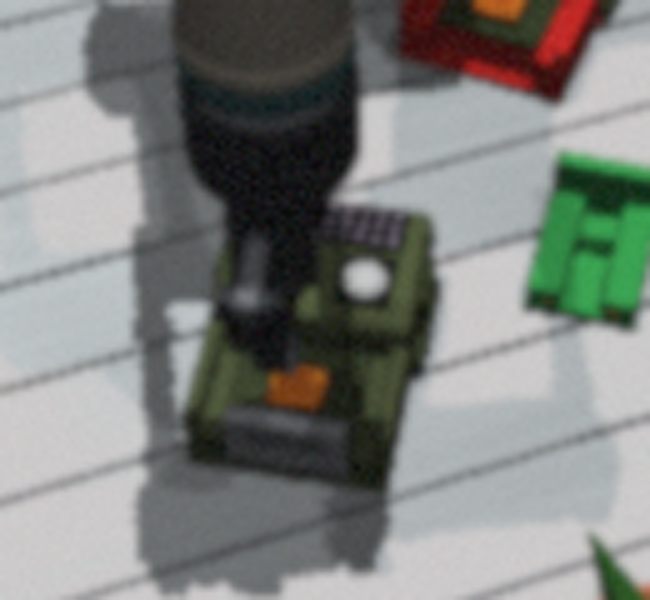

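View pics/top4c.png

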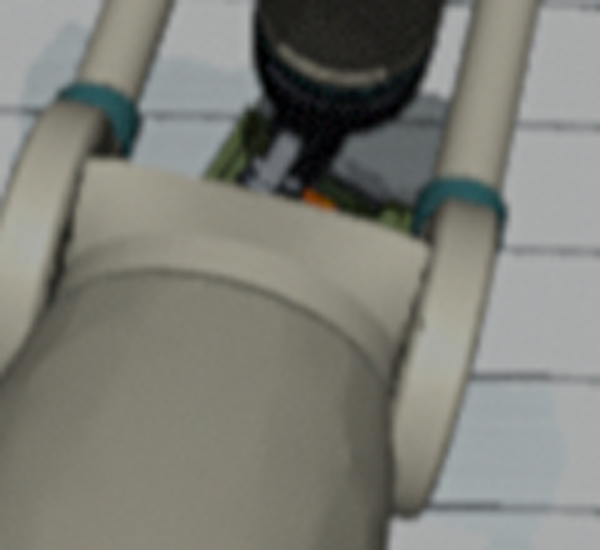

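Request:
send_rows --deltas '[{"dp": [0, 0, -0.2], "rotation": [0, 0, 0]}, {"dp": [0, 0, -0.4], "rotation": [0, 0, 0]}, {"dp": [0, 0, -0.5], "rotation": [0, 0, 0]}, {"dp": [0, 0, -0.5], "rotation": [0, 0, 0]}, {"dp": [0, 0, -0.5], "rotation": [0, 0, 0]}, {"dp": [0, 0, -0.5], "rotation": [0, 0, 0]}, {"dp": [0, 0, -0.5], "rotation": [0, 0, 0]}]'

```text
clock: 3.73
position: [0.6021, -0.0697, 0.0848]
ee_rot: [0.002, 0.867, 0.499, 0.002]
contact_force: [0.2, 0.1, -0.0]
width: 0.0457
```

```bash
python3 - <<'E'
from h import *
from scipy.spatial.transform import Rotation as R
s=monitor.get_state();q=s['ee_rot'];M=R.from_quat(np.r_[q[1:],q[0]]).as_matrix()
y=M[:,1];print(s['position'],'yaw',np.degrees(np.arctan2(y[1],y[0])),M[:,2],s['contact_force'])
X=np.array([np.cos(2.609),np.sin(2.609)]);d=s['position'][:2]-[.5458,-.039]
print('cam frame mm',1000*d@X,1000*d@[-X[1],X[0]])
p=shot('scene','scene5.png');c=p['color'][165:265,260,:] if 0 else p['color'][165:265,265:365,::-1]
cv2.imwrite('pics/scene5c.png',cv2.resize(c,None,fx=6,fy=6,interpolation=cv2.INTER_CUBIC))
E
```

```text
[ 0.60210928 -0.06970523  0.08483775] yaw -30.115760262035383 [ 0.00470767 -0.00111641 -0.9999883 ] [ 0.20736278  0.08717571 -0.01347057]
cam frame mm -64.10123417223129 -2.139726628043404
```

View pics/scene5c.png

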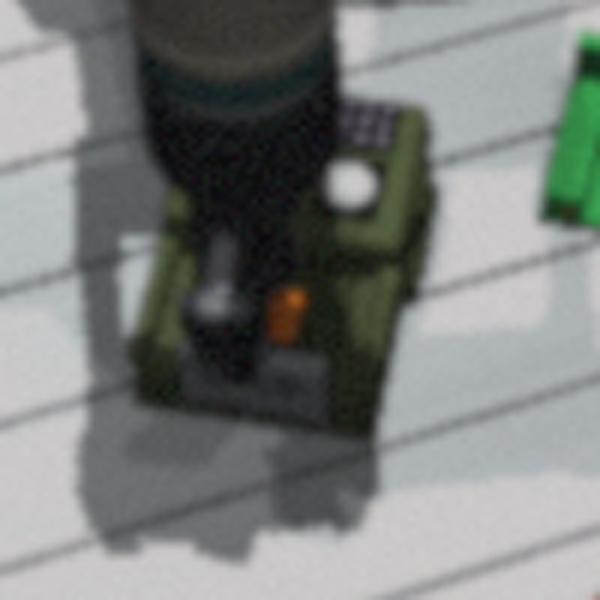

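Request:
send_rows --deltas '[{"dp": [0.027, -0.036, 0], "rotation": [0, 0, -0.01]}, {"dp": [0.027, -0.036, -0.08], "rotation": [0, 0, -0.01]}, {"dp": [0.027, -0.036, -0.16], "rotation": [0, 0, -0.01]}, {"dp": [0.027, -0.036, -0.16], "rotation": [0, 0, -0.01]}, {"dp": [0.027, -0.036, -0.16], "rotation": [0, 0, -0.01]}]'

```text
clock: 4.2
position: [0.6026, -0.0737, 0.0616]
ee_rot: [-0.001, 0.868, 0.497, -0.001]
contact_force: [0.7, -0.5, -0.2]
width: 0.046
```

```bash
cat > chk.py <<'E'
from h import *
import sys
s=monitor.get_state()
X=np.array([np.cos(2.609),np.sin(2.609)]);O=np.array([.5458,-.039]);Y=np.array([-X[1],X[0]])
d=s['position'][:2]-O
print(s['position'].round(4),'cam frame mm',1000*d@X,1000*d@Y,s['contact_force'].round(2),s['width'])
n=sys.argv[1]
p=shot('scene',n+'.png');c=p['color'][165:265,265:365,::-1]
cv2.imwrite('pics/'+n+'c.png',cv2.resize(c,None,fx=6,fy=6,interpolation=cv2.INTER_CUBIC))
vv,uu=np.mgrid[165:265,265:365];P=w(p,uu.ravel(),vv.ravel())
q=np.c_[(P[:,:2]-O)@X,(P[:,:2]-O)@Y,P[:,2]]*1000
rgb=p['color'][vv.ravel(),uu.ravel()]
m=(q[:,0]<-60)&(q[:,2]>8)&(q[:,2]<90)
for lo in range(10,90,6):
    k=m&(q[:,2]>=lo)&(q[:,2]<lo+6)&(q[:,0]<-78)
    k2=m&(q[:,2]>=lo)&(q[:,2]<lo+6)&(q[:,0]>=-78)
    for kk in(k,k2):
        if kk.sum()>2: print(lo,kk.sum(),'x pct',np.percentile(q[kk,0],[5,50,95]).round(1),'y',np.percentile(q[kk,1],[2,50,98]).round(1),rgb[kk].mean(0).round())
E
python3 chk.py s6
```

```text
[ 0.6026 -0.0737  0.0616] cam frame mm -66.5802203845262 1.0671322144123807 [ 0.67 -0.53 -0.24] 0.04604877153501091
10 39 x pct [-76.2 -75.  -73. ] y [-53.7 -10.1  49.9] [36. 38. 34.]
16 38 x pct [-75.7 -74.3 -70.2] y [-53.4 -22.6  50. ] [37. 38. 35.]
22 29 x pct [-76.  -74.7 -71.4] y [-52.6 -18.5  50.9] [39. 41. 37.]
28 66 x pct [-76.1 -72.7 -61.7] y [-54.2 -25.4  50.6] [40. 42. 36.]
34 25 x pct [-75.9 -74.  -65.2] y [-54.  -24.4  51.4] [43. 45. 41.]
40 3 x pct [-96.4 -96.2 -79.9] y [-9.3 -8.1  9.3] [39. 40. 42.]
40 50 x pct [-75.9 -70.7 -61.2] y [-54.6 -20.4  52.9] [51. 54. 46.]
46 4 x pct [-99.8 -96.9 -95.1] y [-10.9  -7.6   9.2] [39. 40. 40.]
46 34 x pct [-75.6 -71.8 -67.4] y [-31.6 -17.3  52.2] [60. 62. 64.]
52 10 x pct [-104.5 -102.3  -94.2] y [-10.9  -3.9   2.9] [41. 42. 42.]
52 3 x pct [-75.8 -73.3 -68.5] y [-29.5 -27.5 -21. ] [58. 60. 63.]
58 6 x pct [-104.5 -101.2  -95. ] y [-10.7  -6.2   4.1] [32. 34. 34.]
64 5 x pct [-103.7  -96.4  -92.7] y [-11.3  -9.8   3.3] [39. 38. 41.]
```

View pics/s6c.png

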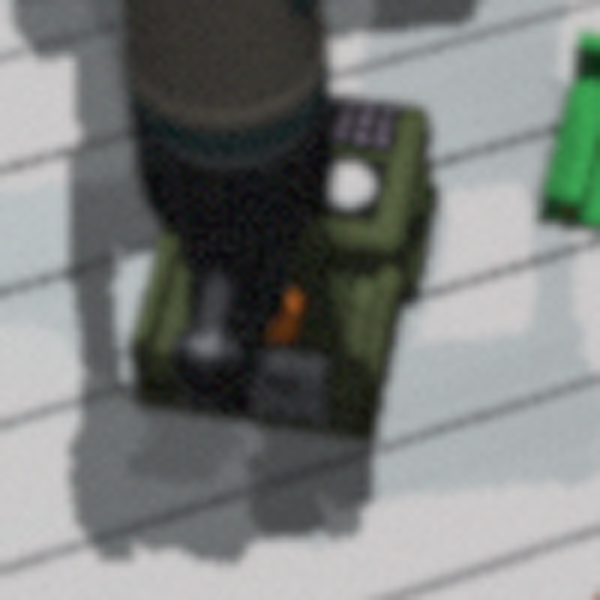

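Request:
send_rows --deltas '[{"dp": [0, 0, -0.02], "rotation": [0, 0, 0]}, {"dp": [0, 0, -0.03], "rotation": [0, 0, 0]}, {"dp": [0, 0, -0.03], "rotation": [0, 0, 0]}, {"dp": [0, 0, -0.03], "rotation": [0, 0, 0]}, {"dp": [0, 0, -0.03], "rotation": [0, 0, 0]}, {"dp": [0, 0, -0.03], "rotation": [0, 0, 0]}]'

```text
clock: 4.75
position: [0.6038, -0.0739, 0.0597]
ee_rot: [0.0, 0.868, 0.497, 0.0]
contact_force: [-0.2, -0.2, 0.2]
width: 0.0462
```

```bash
python3 chk.py s7|head -1
```

```text
[ 0.6038 -0.0739  0.0597] cam frame mm -67.69636693372553 0.6315218256840531 [-0.18 -0.21  0.23] 0.046207177314396226
```

Request:
send_rows --deltas '[{"dp": [0.005, 0, -0.02], "rotation": [0, 0, 0]}, {"dp": [0.005, 0, -0.02], "rotation": [0, 0, 0]}, {"dp": [0.005, 0, -0.02], "rotation": [0, 0, 0]}, {"dp": [0.005, 0, -0.02], "rotation": [0, 0, 0]}]'

```text
clock: 5.13
position: [0.6043, -0.0739, 0.057]
ee_rot: [-0.0, 0.868, 0.497, -0.0]
contact_force: [-0.4, -0.3, 1.0]
width: 0.0462
```

Request:
send_rows --deltas '[{"dp": [0, 0, -0.015], "rotation": [0, 0, 0]}, {"dp": [0, 0, -0.015], "rotation": [0, 0, 0]}, {"dp": [0, 0, -0.015], "rotation": [0, 0, 0]}, {"dp": [0, 0, -0.015], "rotation": [0, 0, 0]}]'

```text
clock: 5.47
position: [0.6046, -0.074, 0.0556]
ee_rot: [0.0, 0.868, 0.497, 0.0]
contact_force: [0.2, -0.2, 1.9]
width: 0.0459
```

Request:
send_rows --deltas '[{"dp": [0, 0, -0.02], "rotation": [0, 0, 0]}, {"dp": [0, 0, -0.035], "rotation": [0, 0, 0]}, {"dp": [0, 0, -0.035], "rotation": [0, 0, 0]}, {"dp": [0, 0, -0.035], "rotation": [0, 0, 0]}, {"dp": [0, 0, -0.035], "rotation": [0, 0, 0]}]'

```text
clock: 5.88
position: [0.6055, -0.0744, 0.0519]
ee_rot: [0.001, 0.868, 0.497, 0.001]
contact_force: [2.1, -1.7, 5.0]
width: 0.0463
```

```bash
python3 chk.py s8
```

```text
[ 0.6055 -0.0744  0.0519] cam frame mm -69.3966125171334 0.18594204930707356 [ 2.15 -1.75  4.97] 0.04626422915543797
10 33 x pct [-95.4 -93.9 -92.3] y [-30.7  -0.9  29.5] [48. 48. 49.]
10 23 x pct [-75.6 -74.7 -62.3] y [-54.3 -31.9  51.2] [37. 38. 33.]
16 28 x pct [-95.7 -93.8 -92.2] y [-31.    0.1  29.3] [47. 48. 49.]
16 18 x pct [-75.7 -74.5 -62.8] y [-53.4 -33.   50.6] [30. 32. 27.]
22 21 x pct [-95.8 -93.9 -90. ] y [-32.2  -9.2  29.5] [48. 50. 50.]
22 42 x pct [-75.5 -73.  -63.2] y [-53.3 -22.7  51.9] [36. 37. 36.]
28 16 x pct [-94.9 -93.8 -88.7] y [-32.1 -18.6  28.9] [47. 49. 50.]
28 70 x pct [-74.4 -66.8 -61.1] y [-54.  -24.3  49.8] [34. 37. 29.]
34 18 x pct [-99.6 -94.1 -86. ] y [-31.7 -18.9  28.4] [45. 47. 47.]
34 22 x pct [-75.4 -70.9 -61. ] y [-54.1 -21.   51.6] [35. 38. 30.]
40 19 x pct [-104.2  -94.6  -92.1] y [-29.9 -11.7  31.1] [44. 44. 45.]
40 36 x pct [-75.4 -68.7 -61.9] y [-54.5  -0.3  53.9] [52. 56. 46.]
46 43 x pct [-106.8  -92.4  -84.9] y [-31.2 -15.2  30.1] [51. 52. 54.]
52 10 x pct [-108.2  -99.8  -88.8] y [-29.4 -11.8   2.1] [46. 46. 48.]
64 3 x pct [-99.4 -98.4 -98. ] y [-12.  -12.   -9.8] [39. 38. 39.]
82 17 x pct [-125.2 -107.3  -98.3] y [-14.  -11.7   9.3] [25. 26. 27.]
88 9 x pct [-126.6 -124.1 -120.6] y [-12.2  -3.2   7.2] [23. 24. 26.]
```

View pics/s8c.png

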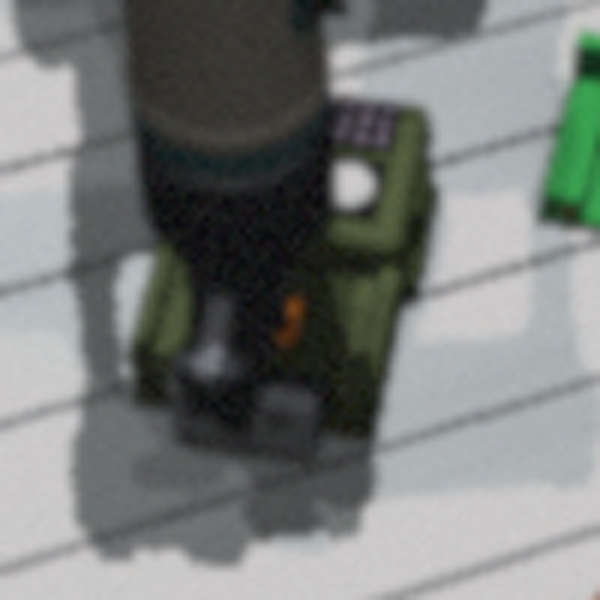

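The pack has been released. The cap face has moved from about -75 to -94 mm, so it is roughly 19 mm out and pressed on the finger. I'll hold for a moment and recheck before handing in.

Request:
send_rows --deltas '[{"dp": [0, 0, 0], "rotation": [0, 0, 0]}, {"dp": [0, 0, 0], "rotation": [0, 0, 0]}, {"dp": [0, 0, 0], "rotation": [0, 0, 0]}, {"dp": [0, 0, 0], "rotation": [0, 0, 0]}, {"dp": [0, 0, 0], "rotation": [0, 0, 0]}, {"dp": [0, 0, 0], "rotation": [0, 0, 0]}]'

```text
clock: 6.43
position: [0.6055, -0.0744, 0.0519]
ee_rot: [0.001, 0.868, 0.497, 0.001]
contact_force: [1.4, -0.9, 5.7]
width: 0.0463
```

```bash
python3 chk.py s9|head -7; python3 -c "
from h import *
print(manip.sign_off())"
```

```text
[ 0.6055 -0.0744  0.0519] cam frame mm -69.41819698043643 0.16763174596888591 [ 1.36 -0.91  5.73] 0.04627359060046852
10 34 x pct [-95.3 -94.  -92.2] y [-30.9  -2.5  29.5] [47. 48. 49.]
10 18 x pct [-76.  -74.7 -73.2] y [-54.2 -31.9  51.4] [35. 37. 32.]
16 28 x pct [-95.1 -93.9 -91. ] y [-32.   -7.7  29.4] [46. 47. 48.]
16 17 x pct [-76.1 -74.6 -68.3] y [-54.2 -37.3  50. ] [30. 33. 27.]
22 21 x pct [-95.2 -94.  -92. ] y [-30.3   8.9  29.5] [48. 50. 51.]
22 39 x pct [-75.9 -71.8 -62.8] y [-55.  -25.4  51.9] [35. 37. 35.]
the job is handed in; nothing more can be done
None
```

The pack is out of its bay by about 18–19 mm and is trapped against my finger, ready for you to take. I pressed the orange key of the olive-green camera with one fingertip. The other finger stood about 16 mm outside the light grey cap, and the pack sprang out against it.

- **Pack position:** the depth image put the cap face at camera x ≈ -94 mm, against -75 mm at home. The finger pose gives about -92.5 mm. Two readings half a second apart agreed, so it was holding still.
- **Forces:** about 5.7 N up from the key and about 1.6 N of sideways push from the pack, both steady. The largest total I read was about 6 N.
- **Time:** handed in at about 6.5 s of the 29 s.
- **Small mismatch:** the arm settled up to about 3 mm off its target while it was positioning. This stayed well within the 1–3 cm window.
- **Not checked:** I took no final full-scene picture. The other things were well clear of the arm's path, and no reading suggested it had touched any of them.

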